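# Draw a circuit board from its rack and hold it up to the inspection camera

### The job

Take the tall circuit board with the aluminium bar along its top edge by that bar (not by its components), draw it straight up until it is clear of the rack, then turn it so that its component side squarely faces the inspection camera, centred in front of the lens and about 15 cm from it. Finish while still holding the board there, raised and still. Leave the other boards in their slots, do not bump the camera, and do not disturb the other things on the bench.

Things in the scene. Friction and masses are not known exactly. Their poses are not given: they have to be found in the camera images.
- board: Board to inspect: tallest of three green circuit boards on edge in the rack, the only one with an aluminium bar at its top. 130 (y) x 100 (z) x 3 (x) mm, 0.26 kg. Origin: its middle. +z to the bar; +x is the normal of the component side (copper ring coil, capacitors, up to 24 mm out, all below z=0 except at the bar); -x side flat. Upright, +x along the rack's +x, leaning 2 degrees at most
- heatsink: Aluminium bar on the tall board's top edge, the part to grip: 10 (x) x 112 (y) x 24 (z) mm, axes as the board. Origin: centre of the bar, 42 mm above the board's middle. Its middle 50 mm are bare on both faces; small black transistors stand 4.5 mm out of its +x face, 28 to 52 mm from the middle on either side
- components: Coil, capacitors, transistors and connectors fixed on the tall board's +x side; origin and axes those of the board. Fingers keep off them
- rack: Fixed grey and black board rack. Origin: centre of its underside, z up. Base 175 (x) x 166 (y) x 12 mm; two upright grooved cheeks along its y edges, inner faces at y = +/-64 mm, tops 77 mm above the bench. 11 vertical slots 6 mm wide, open at the top, 15 mm apart along x. Boards stand across it on the base, side edges in the slots at x = -60, 0 and +60 mm, in any order
- relay_board: Another board in the rack, 80 mm tall, with three black relays and no bar (top edge 92 mm above the bench). Origin: its middle; axes like the tall board. Leave it
- filter_board: Another board in the rack, 70 mm tall, with two capacitors and a grey transformer and no bar (top edge 82 mm above the bench). Origin: its middle; axes like the tall board. Leave it
- stand: Fixed camera stand. Origin on its underside, z up. Dark base plate from x = -45 to +105, y +/-70, 14 thick; column 18 across at x = +75, 425 tall; a boom towards the stand's -x (roughly to the robot) carries the camera head, pivot 315 to 375 up, 25 in front of the origin (mm). Yaw, head height and tilt differ each time
- lens (a point): Middle of the camera's front lens, in the face of a white ring light 56 mm across. Its +x axis is the viewing direction, out of the lens, 25 to 41 degrees below level and roughly towards the robot; its y axis is level. The camera body, 48 mm square, reaches 75 mm behind this point. It stays as set unless pushed hard
- battery: Bystander: black slide-on tool battery, 118 x 76 x 60, lying on the bench (mm). Origin: on its underside. Leave it
- pliers: Bystander: pliers with black grips, 160 long, lying flat (mm). Origin: on its underside. Leave it
- dish: Bystander: round steel parts dish, 104 across, 30 tall (mm). Origin: on its underside. Leave it
- socket: Bystander: wrench socket, 24 across, 32 tall, standing (mm). Origin: on its underside. Leave it
- screwdriver: Bystander: screwdriver, 200 long, lying (mm). Origin: on its underside. Leave it
- hammer: Bystander: hammer, 300 long, lying (mm). Origin: on its underside. Leave it
There are look-alikes about, which are no part of the job. What is shaped like the board but yellow is not meant. Leave any purple look-alike of the rack alone.

How it is judged:
On the way:
1. the board has been drawn up clear of the rack (its lower edge above the cheeks), still upright and over the rack (z of board in the frame of rack above 0.13 m and angle between board's own z axis and vertical below 0.25 rad and horizontal distance between board and rack below 0.11 m), for 0.1 s.
At the end, for the whole second after the job is handed in: the fingers hold the board by its bar, raised (its middle more than 120 mm above the bench) and still, touching neither rack nor camera stand; its component side faces the lens squarely within 0.22 rad (12.6 degrees), its middle within 30 mm of the lens axis both ways and 110 to 190 mm from the lens (x of board in the frame of lens between 0.11 and 0.19 m and y of board in the frame of lens between -0.03 and 0.03 m and z of board in the frame of lens between -0.03 and 0.03 m and angle between the x axis of board and the x axis of lens, either way round below 0.22 rad and x of lens in the frame of board above 0.08 m and contact force between the fingers and heatsink above 1 N and contact force between board and rack below 0.3 N and contact force between board and stand below 0.3 N and height (world z) of board above 0.12 m and linear speed of board below 0.03 m/s); the arm keeps its last pose, push and grip.
It fails at once if the components are pinched or pushed with the fingers (contact force between the fingers and components above 3 N).
It fails at once if another board is shifted in or out of its slot (more than 15 mm) (distance of any of relay_board, filter_board from where it was at the start of the episode above 0.015 m).
It fails at once if the camera is shifted (more than 12 mm) (distance of lens from where it was at the start of the episode above 0.012 m).
It fails at once if the board strikes the camera or its stand (more than 5 N) (contact force between board and stand above 5 N).
It fails at once if another thing on the bench is moved by more than 30 mm (distance of any of battery, pliers, dish, socket, screwdriver, hammer from where it was at the start of the episode above 0.03 m).
It also fails if it takes over 35 s, if anything falls off the work surface, if the arm or the gripper's body presses on something with over 40 N, if the wrist force passes 120 N, or if a joint passes its speed limit or range.

### The arm

A 6-joint arm with a two-finger parallel gripper is mounted at the origin on the work surface. World frame = base frame: x ahead of the robot, y to its left, z up, the work surface at z = 0. Lengths are in m, angles in rad, forces in N, time in s.
With the tool pointing down it reaches from about 0.25 to 0.725 m from the base axis. Payload 4 kg.
Tool frame: the origin (TCP) lies where the fingers leave the gripper's body, on its centre line; the fingertips stand 73 mm ahead of it and the grasp point (between the pads) lies 54 mm ahead of it (bot.tip_reach is the z of the fingertips in the tool frame, in m); z points along the fingers, x is the direction in which the jaws open and shut, and the axes are right-handed (so a half turn about z gives the same grasp; the last joint's range is limited). The gripper opens to 85 mm and grips with 20 to 120 N. Pads are 22 mm wide; open, the fingers measure 114 mm over their backs; the gripper's body (76 mm by 85 mm) begins 54 mm behind the grasp point. The pads swing forward as they close: fully open they stand 13 mm farther back than shut.
Start: joints at [1.347, 0.241, 0.005, 1.335, 0, 1.571], TCP at [0.111, 0.488, 0.304] pointing down, gripper open.
Joint ranges: [-2.72, 2.72], [-1.05, 1.87], [-1.09, 1.28], [-1.99, 2.15], [-1.42, 1.44], [-3.14, 3.14]. Speed limits (rad/s): [2.79, 2.79, 3.14, 3.14, 3.14, 3.14].

### API

Orientations are given as a unit quaternion [x, y, z, w].
In Python, from workcell import bot, vision, job_done gives the robot as it stands.
- The arm moves only by the tool drive_tool, never from a script. Its argument "steps" is one flat list of numbers, 7 for each row, row after row: the shift along the tool's x, y, z in m, then the turn, a rotation vector about the tool's x, y, z in degrees, then the closure, from -1 (fully open) to 1 (shut). A call has 1 to 8 rows; each row shifts and turns the commanded pose from where the row before left it, along the tool's axes as they then stand; what a row does not reach is not made up. A row lasts 1/12 s, in which the tool goes at most 41.7 mm and 7.16 degrees, less where a joint would pass 70% of its speed; a pose out of reach is approached as far as the arm can. A call is refused whole if a number of a shift passes 0.0417 or a number of a turn 7.16, either way. A call with a gripper value outside its range is refused whole. The fingers move at their own pace and stop on an object; the grip force is fixed at half the most. Time passes only in rows, so rows that do not move let the fingers close. It gives the time, the measured TCP pose, the force and the opening at its end, in the units of the state.
- bot.get_obs(): the state, without advancing time (a new reading comes with each control period).
- vision.camera(name): name is "scene" or "top" or "wrist"; returns (picture, depth): 480x640x3 uint8, red, green, blue; 480x640 float32, m along the optical axis (not along the pixel's ray), 0 where there is no reading.
- vision.camera_model(name): a dict with "mtx" (3x3 intrinsics, pixels), "rvec" (rotation vector, rad) and "tvec" (3), from world to camera coordinates, as OpenCV has them. Camera axes: x right, y down, z forward; pixel columns grow to the right and rows downward; lengths in m; the calibration is good to about 2 mm. A picture is of the moment at which its call begins: read the wrist's pose just before it. camera_model takes no time and is no camera call; for the wrist camera it gives the pose at the moment of the call.
- job_done(): hands the job in, once; it reports no verdict.
The state is a dict: "clock": time; "joint_pos": joint angles; "joint_vel": joint speeds; "tau": joint torques, N m; "eef_pos": TCP position; "tool_rot": TCP orientation; "ft_force": force on the tool from outside, world axes, zero at the start; "ft_torque": the same for the moment, N m; "grip_width": finger opening in m.
Only numpy, scipy, OpenCV 4.12 (cv2) and the standard library are available. Lean on these libraries where they do the work, as an engineer would, in place of code of your own. Each camera call takes 0.05 s, during which the arm holds its last target.

## Working session

There is one attempt and no reset: what is moved stays moved. The work goes in short steps, Python scripts to look and compute and a tool call to move; the robot and the scene stay as the last step left them, time stands still between calls to the robot, and variables do not carry over. Pictures are saved under pics/ and viewed, and the job is handed in when it is done.

Besides the shell and the picture viewer there is one more tool, called after "Request:" as name(argument=value, ...), one argument or row to a line, values as JSON. drive_tool: Moves the arm, as the interface text tells. Its arguments: {"type":"object","properties":{"steps":{"type":"array"}},"required":["steps"]}

```bash
ls; mkdir -p pics; python3 - <<'E'
from workcell import bot, vision
import cv2,numpy as np
print(bot.get_obs())
for n in ["scene","top","wrist"]:
    p,d=vision.camera(n)
    m=vision.camera_model(n)
    cv2.imwrite(f"pics/{n}0.png",p[:,:,::-1]); np.savez(f"{n}0.npz",p=p,d=d,**{k:np.array(v) for k,v in m.items()})
    print(n,m)
E
```

```text
pics
{'clock': 0.0, 'joint_pos': array([1.34698267e+00, 2.41395749e-01, 3.70984359e-03, 1.33520932e+00,
       1.19710384e-05, 1.57077509e+00]), 'joint_vel': array([-0.00190286, -0.00100765, -0.00123194, -0.00122798, -0.00126052,
        0.00043574]), 'tau': array([ 4.59126059e-04, -3.72322011e+01,  2.52406114e+01,  1.70932378e-02,
       -7.50476920e-05,  6.85938602e-06]), 'eef_pos': array([0.11086328, 0.4870512 , 0.30301593]), 'tool_rot': array([ 7.81641775e-01,  6.23726730e-01, -8.24039966e-04,  6.49873097e-04]), 'ft_force': array([ 0.57376294, -0.24631393,  0.67236203]), 'ft_torque': array([-0.04040499,  0.01434927,  0.02846479]), 'grip_width': 0.08533653109321852}
scene {'mtx': array([[579.92976081,   0.        , 316.00301639],
       [  0.        , 579.92976081, 235.51164386],
       [  0.        ,   0.        ,   1.        ]]), 'rvec': array([ 2.13747724,  0.66847124, -0.32297631]), 'tvec': array([-0.42802631, -0.00592328,  1.54876695])}
top {'mtx': array([[623.50257947,   0.        , 317.24462484],
       [  0.        , 623.50257947, 235.02159827],
       [  0.        ,   0.        ,   1.        ]]), 'rvec': array([ 2.16540502, -2.14634017,  0.14504432]), 'tvec': array([0.07916382, 0.5232082 , 1.67291339])}
wrist {'mtx': array([[343.98722018,   0.        , 317.39123838],
       [  0.        , 343.98722018, 236.32507617],
       [  0.        ,   0.        ,   1.        ]]), 'rvec': array([-2.27261403, -1.81391454, -0.25795042]), 'tvec': array([-0.4989705 , -0.03687646,  0.37755209])}
```

View pics/scene0.png

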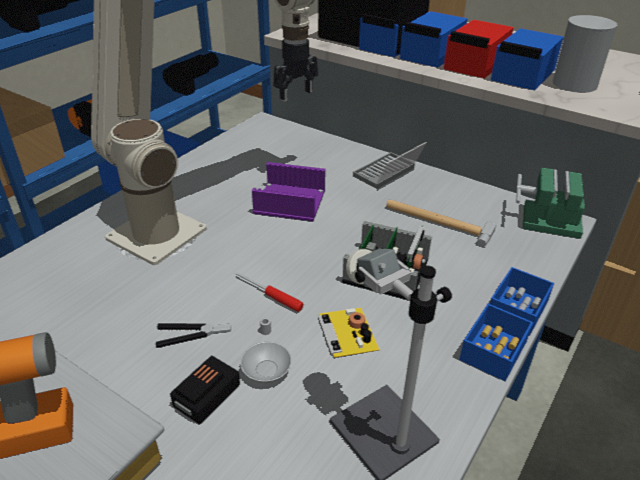

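View pics/top0.png

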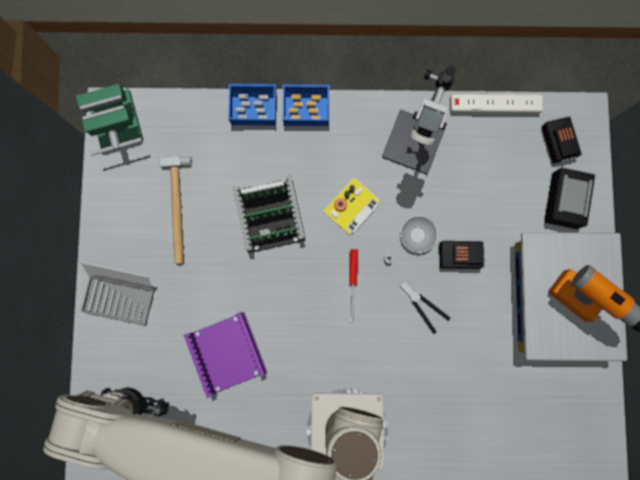

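View pics/wrist0.png

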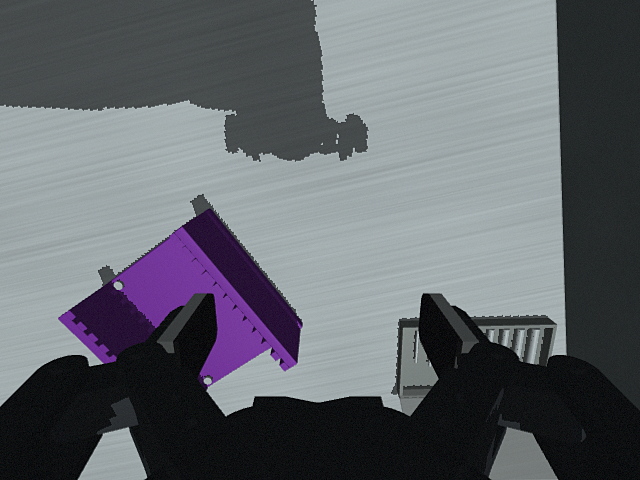

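Scene: rack in the top view is around (268,213), with the camera stand around (420,130). The purple rack and yellow board are decoys. Next I zoom in.

```bash
cat > h.py <<'E'
import numpy as np,cv2
from scipy.spatial.transform import Rotation as R
def load(n):
    z=np.load(n); return z
def world(z,mask=None):
    """all pixels -> world points HxWx3"""
    d=z['d'].astype(float); K=z['mtx']; Rm=cv2.Rodrigues(z['rvec'])[0]; t=z['tvec'].ravel()
    v,u=np.indices(d.shape)
    P=np.stack([(u-K[0,2])/K[0,0]*d,(v-K[1,2])/K[1,1]*d,d],-1)
    W=(P-t)@Rm
    W[d<=0]=np.nan
    return W
def proj(z,X):
    return cv2.projectPoints(np.array(X,float).reshape(-1,3),z['rvec'],z['tvec'],z['mtx'],None)[0].reshape(-1,2)
E
python3 - <<'E'
from h import *
z=load('top0.npz');W=world(z)
im=z['p'][:,:,::-1]
a=cv2.resize(im[170:260,225:315],(540,540),interpolation=cv2.INTER_NEAREST)
cv2.imwrite('pics/t_rack.png',a)
a=cv2.resize(im[60:220,370:470],(400,640)[:2],interpolation=cv2.INTER_NEAREST);cv2.imwrite('pics/t_stand.png',cv2.resize(a,(375,600)))
s=load('scene0.npz')
a=cv2.resize(s['p'][205:305,330:450,::-1],(720,600),interpolation=cv2.INTER_NEAREST);cv2.imwrite('pics/s_rack.png',a)
np.set_printoptions(precision=3,suppress=True,linewidth=200)
print("bench z", W[300,200],W[300,450],W[150,350])
print((W[172:256:3,232:306:4,2]*1000).round())
E
```

```text
bench z [ 0.344  0.405 -0.002] [ 0.35  -0.285 -0.004] [ 0.772 -0.008 -0.002]
[[  1.   1.  -2.   5.  -4.  -3.  -2.  -2.  -3.  -5.  -0.   1.   2.  -5.  -4.  -6.   2.   7.   4.]
 [ -3.   1.  -5.  -3.   4.  -4.  -1.   4.  -3.   6.  -6.  -9.  -5.   6.   0.  -1.   4.   6.  -4.]
 [  2.  -3.   9.  -8.   1.  -3.  -1.  -1.  -2.   8.   5.  -3.   8.  -5.  76.   0.  -0.   3.  10.]
 [ -0.  -6.  -3.   3.   2.  -6.   3.  -1.  -3.   4.   3.  -3. 110.   6.  47.  17.   2.   4.   5.]
 [  6.   2.   7.  -5.  -1.  10.  -4.  -1.   4. 112. 111. 120. 112. 102.  75.  80.  -5.   5.  -1.]
 [ -5.  77.  -2.  -5.   0.   5. 108. 111. 117. 114. 115. 104.  91.  75.  72.  77.  -8.   2.   1.]
 [ -9.  73.  48. 115. 118. 114. 110. 110.  94.  82.  62.  59.  46.  31.  81.  74.   3.   2.   0.]
 [ -4.  77. 109. 112. 106.  90.  69.  59.  51.  37.  31.  17.  19.  12.  12.  75.   7. -13.  -2.]
 [ -4.  79.  66.  69.  61.  49.  40.  26.  13.  18.   6.  15.   9.  19.  11.  82.   9.  -5.  -4.]
 [  2.  73.  74.  24.  16.  12.   9.   3.  13.  15.   0.   8.  12.  17.  15.  80.  10.  -4.  -6.]
 [ -1.  75.  56.  14.   3.  15.  12.  18.  
[... 1021 characters left out ...]
9.  77.   3.]
 [ -7.  -4.   1.  73.  73.  17.  11.  11.  81.  71.  61.  62.  38.  14.  11.  13.  12.  72.  12.]
 [ -1.  -7.  -4.  77.  81.  85.  63.  53.  36.  29.  14.   4.  19.   8.   7.   5.  18.  78.  80.]
 [ -1.   1.   3.  78.  79.  38.  24.   5.  10.   5.   8.  10.   7.  21.   4.  18.   8.  25.   7.]
 [ -3. -11.  -3.   5.  73.  25.   9.   4.   7.  11.  14.  12.  15.  18.   8.   3.   6.  -4.   5.]
 [  8.  -3.   1.   0.  75.  48.  10.  16.   9.  18.  14.   1.  -7.  -5.  -2.   3.  -1.  -7.   1.]
 [  6.   2.  -4.   2.  73.  50.   6.  10.  -7.  -6.  -3.  -1.  -5.  -7.   9.   2.  -2.  -4.  -2.]
 [ -6.   0. -10.  13.   6.  -5.   3.  -5.   5.  -5.  -0.   2.  -1.   7.   0.  -4.  -4. -10.   3.]]
```

View pics/t_rack.png

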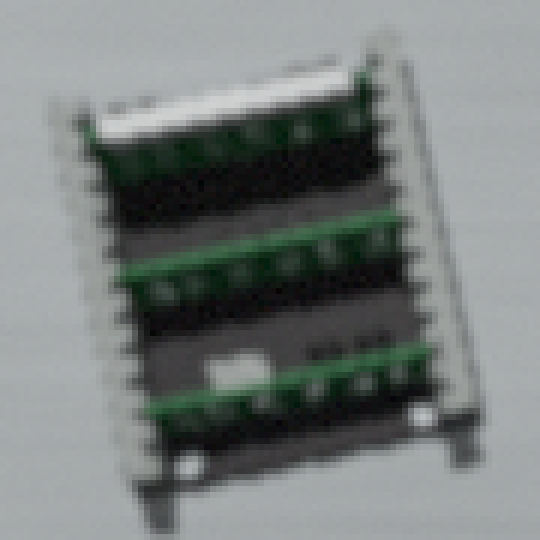

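View pics/t_stand.png

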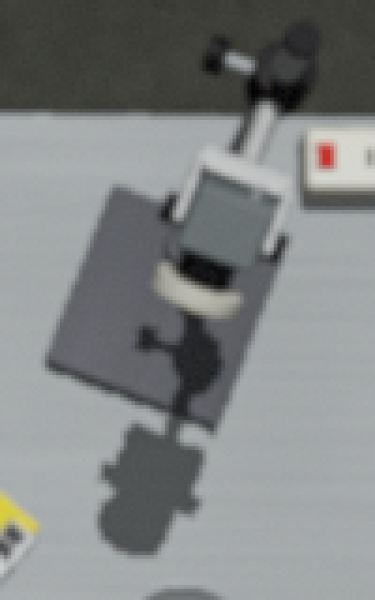

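View pics/s_rack.png

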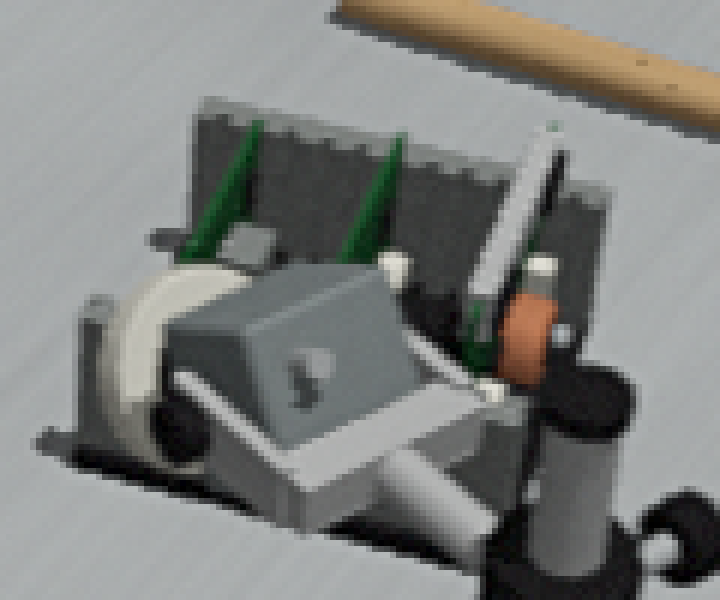

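Tall board with the white bar is in the far (+x) slot, and its coil is on the far side, away from the robot. Next I measure the bar, the ring and the wrist camera geometry.

```bash
python3 - <<'E'
from h import *
np.set_printoptions(precision=4,suppress=True,linewidth=200)
z=load('top0.npz');W=world(z);p=z['p'].astype(int)
# bar: bright and high in rack area
m=np.zeros((480,640),bool); m[172:205,232:300]=1
m&=(p.min(2)>185)&(W[...,2]>.095)
n,l,st,c=cv2.connectedComponentsWithStats(m.astype(np.uint8)); k=1+st[1:,4].argmax(); m=l==k
print(st[k],c[k])
# ray-cast pixels to plane z=.116
K=z['mtx'];Rm=cv2.Rodrigues(z['rvec'])[0];C=-Rm.T@z['tvec'].ravel()
def ray(u,v,h):
    d=Rm.T@np.array([(u-K[0,2])/K[0,0],(v-K[1,2])/K[1,1],1]);return C+d*(h-C[2])/d[2]
print('cam',C)
v,u=np.nonzero(m); r=cv2.minAreaRect(np.stack([u,v],1).astype(np.float32));print(r)
pts=np.array([ray(a,b,.116) for a,b in cv2.boxPoints(r)]);print(pts)
P=np.array([ray(a,b,.116) for a,b in zip(u,v)])
print('bar centre',P.mean(0),'z',np.nanmedian(W[m][:,2]))
e=np.linalg.svd((P-P.mean(0))[:,:2],full_matrices=False);print('dir',e[2],np.degrees(np.arctan2(*e[2][0][::-1])),e[1]/np.sqrt(len(P))*np.sqrt(12))
# cheeks: gray, height 70-84
m=np.zeros((480,640),bool); m[170:262,230:310]=1
m&=(abs(W[...,2]-.077)<.008)&(p.min(2)>110)&(p.max(2)-p.min(2)<25)
n,l,st,c=cv2.connectedComponentsWithStats(m.astype(np.uint8),connectivity=8)
for i in range(1,n):
    if st[i,4]>60:
        v,u=np.nonzero(l==i);P=np.array([ray(a,b,.077) for a,b in zip(u,v)])
        e=np.linalg.svd((P-P.mean(0))[:,:2],full_matrices=False);print('cheek',st[i],P.mean(0),np.degrees(np.arctan2(*e[2][0][::-1])),e[1]/np.sqrt(len(P))*np.sqrt(12))
# stand heights
print((W[64:176:4,385:460:4,2]*1000).round())
w=load('wrist0.npz');Rw=cv2.Rodrigues(w['rvec'])[0];Cw=-Rw.T@w['tvec'].ravel()
T=R.from_quat([7.81641775e-01,6.23726730e-01,-8.24039966e-04,6.49873097e-04]).as_matrix()
print('cam in tool',T.T@(Cw-[0.11086328,0.4870512,0.30301593]));print('cam axes in tool (cols)',T.T@Rw.T)
E
```

```text
[242 182  41  10 101] [261.9901 186.5248]
cam [0.3007 0.0897 1.7263]
((262.0, 186.50001525878906), (2.4947001934051514, 40.99985885620117), 77.47119140625)
[[0.63   0.2836 0.116 ]
 [0.6548 0.1788 0.116 ]
 [0.6483 0.1773 0.116 ]
 [0.6235 0.282  0.116 ]]
bar centre [0.6391 0.2305 0.116 ] z 0.11543971935661491
dir [[ 0.2247 -0.9744]
 [ 0.9744  0.2247]] -77.01340698210521 [0.107  0.0066]
cheek [285 175  20  64 311] [0.5929 0.1446 0.077 ] -167.00463586802388 [0.1748 0.0147]
cheek [233 187  19  64 306] [0.56   0.2869 0.077 ] -166.90472196198044 [0.1726 0.0144]
[[-760. -753. -751. -745. -751. -750. -744. -764. -741. -756. -740. -753. -775. -757. -749. -755. -754. -765. -749.]
 [-751. -761. -756. -750. -754. -742. -759. -764. -757. -765. -761. -754. -756. -753. -747. -745.  426.  423. -739.]
 [-745. -741. -763. -765. -750. -762. -754. -751. -752. -752. -754.  366. -737. -733. -749.  375.  419.  426. -748.]
 [-738. -751. -756. -763. -729. -752. -745. -752. -745. -743.  368.  364.  365. -746.  371.  402.  410.  377. -747.]
 [-751. -745. -761. -750. -754. -755. -749. -737. -748. -751. -757. -73
[... 2181 characters left out ...]
5.   12.   17.   21.   23.   15.   12.   23.   10.   -1.    2.    3.   -6.    1.   -4.]
 [  -8.   12.   24.   15.   20.   12.   14.   17.   19.   12.   10.   21.    8.    1.    3.   -4.    1.   -7.   -0.]
 [  -5.   -4.   -5.    1.    7.   13.    4.   10.   15.    9.   18.   19.   -1.    1.    0.   -6.   -2.   -5.   -2.]
 [   4.    1.    8.    6.    2.   -2.    4.    2.   10.   17.   11.   25.    1.   -5.   -1.   -1.   -3.   -2.   -2.]
 [  -5.    6.   -1.   -5.    4.   -2.   -3.   -4.   -1.    4.   11.   -0.    2.   -1.   -1.   -7.    5.   -5.    4.]]
cam in tool [-0.0003 -0.0704 -0.0692]
cam axes in tool (cols) [[ 1.     -0.0002  0.0009]
 [-0.0001  0.9599  0.2802]
 [-0.0009 -0.2802  0.9599]]
```

```bash
python3 - <<'E'
from h import *
np.set_printoptions(precision=4,suppress=True,linewidth=200)
for name,box in (('top0.npz',(100,150,405,455)),('scene0.npz',(240,300,340,425))):
    z=load(name);W=world(z);p=z['p'].astype(int);hsv=cv2.cvtColor(z['p'],cv2.COLOR_RGB2HSV)
    reg=np.zeros((480,640),bool);reg[box[0]:box[1],box[2]:box[3]]=1
    reg&=(W[...,2]>.25)
    # body: bluish gray
    b=reg&(hsv[...,1]>15)&(hsv[...,0]>85)&(hsv[...,0]<130)&(p.max(2)>70)&(p.max(2)<160)
    b=cv2.erode(b.astype(np.uint8),np.ones((3,3)))>0
    P=W[b];print(name,'body',len(P),P.mean(0))
    # normal via RANSAC-like plane(s)
    rng=np.random.default_rng(0);rem=P
    for it in range(2):
        if len(rem)<40: break
        best=None
        for _ in range(600):
            s=rem[rng.choice(len(rem),3,False)];n=np.cross(s[1]-s[0],s[2]-s[0]);n/=np.linalg.norm(n)+1e-9
            inl=abs((rem-s[0])@n)<.006
            if best is None or inl.sum()>best.sum():best=inl
        Q=rem[best];u,sv,vt=np.linalg.svd(Q-Q.mean(0),full_matrices=False);n=vt[2]*np.sign(vt[2][2])
        print(' plane',best.sum(),Q.mean(0),n,'tilt from vert',np.degrees(np.arccos(n[2])),'az',np.degrees(np.arctan2(n[1],n[0])),sv/np.sqrt(len(Q)))
        rem=rem[~best]
    r=reg&(hsv[...,0]>12)&(hsv[...,0]<40)&(hsv[...,1]>15)&(p.max(2)>110)
    n,l,st,c=cv2.connectedComponentsWithStats(r.astype(np.uint8));k=1+st[1:,4].argmax();r=l==k
    P=W[r];print(' ring',st[k],c[k],P.mean(0),P.min(0),P.max(0))
# stand base
z=load('top0.npz');W=world(z);p=z['p'].astype(int)
b=np.zeros((480,640),bool);b[100:180,375:450]=1
b&=(abs(W[...,2]-.014)<.02)&(p.max(2)<120)&(p.max(2)>60)
n,l,st,c=cv2.connectedComponentsWithStats(b.astype(np.uint8));k=1+st[1:,4].argmax()
v,u=np.nonzero(l==k);r=cv2.minAreaRect(np.stack([u,v],1).astype(np.float32));print(r,st[k]);print(cv2.boxPoints(r))
K=z['mtx'];Rm=cv2.Rodrigues(z['rvec'])[0];C=-Rm.T@z['tvec'].ravel()
for a,bb in cv2.boxPoints(r):
    d=Rm.T@np.array([(a-K[0,2])/K[0,0],(bb-K[1,2])/K[1,1],1]);print(C+d*(.014-C[2])/d[2])
E
```

```text
top0.npz body 294 [ 0.7392 -0.1636  0.381 ]
 plane 268 [ 0.7382 -0.1638  0.3809] [-0.4906  0.2237  0.8422] tilt from vert 32.6262784503454 az 155.48569666733303 [0.0114 0.0104 0.0027]
 ring [428 138   6   6  14] [430.6429 140.6429] [ 0.7    -0.1712  0.3493] [ 0.6932 -0.1773  0.3394] [ 0.7091 -0.1634  0.3586]
scene0.npz body 34 [ 0.7451 -0.1676  0.3808]
 ring [347 251  11  19  41] [349.878  260.7561] [ 0.6973 -0.1681  0.3512] [ 0.6926 -0.1778  0.3415] [ 0.7025 -0.151   0.3619]
((411.1608581542969, 147.72923278808594), (49.08557891845703, 64.20476531982422), 21.250505447387695) [ 382  110   62   70 1821]
[[376.6515 168.7534]
 [399.9222 108.9142]
 [445.6702 126.7051]
 [422.3995 186.5443]]
[ 0.7144 -0.0816  0.014 ]
[ 0.8893 -0.1486  0.014 ]
[ 0.8384 -0.278   0.014 ]
[ 0.6647 -0.2096  0.014 ]
```

Estimates: bar centre ≈ (0.637, 0.230, 0.104), rack yaw 13°. Lens ≈ (0.716, −0.156, 0.338), facing azimuth ~157°, 33° down. Next I move the wrist camera in front of the lens to confirm.

Request:
drive_tool(
  steps=[-0.0275,0.028,0,0,0,0,-1,-0.0275,0.028,0,0,0,0,-1,-0.0275,0.028,0,0,0,0,-1,-0.0275,0.028,0,0,0,0,-1,-0.0275,0.028,0,0,0,0,-1,-0.0275,0.028,0,0,0,0,-1,-0.0275,0.028,0,0,0,0,-1,-0.0275,0.028,0,0,0,0,-1],
)

```text
clock: 0.82
eef_pos: [0.2809, 0.2215, 0.3039]
tool_rot: [0.781, 0.624, 0.0, 0.0]
ft_force: [0.6, 0.0, 0.8]
grip_width: 0.0854
```

```bash
python3 -c "
from workcell import bot
o=bot.get_obs();print(o['joint_pos'],o['eef_pos'],o['tool_rot'],o['clock'])"
```

```text
[ 6.67886070e-01 -4.37035541e-02 -3.15471603e-01  1.29877664e+00
 -8.40711449e-05  8.90919501e-01] [0.28086479 0.2215268  0.3038699 ] [7.81405439e-01 6.24023655e-01 1.25567204e-04 4.27891594e-05] 0.8167
```

Request:
drive_tool(
  steps=[-0.0275,0.028,0,0,0,0,-1,-0.0275,0.028,0,0,0,0,-1,-0.0275,0.028,0,0,0,0,-1,-0.0275,0.028,0,0,0,0,-1,-0.0275,0.028,0,0,0,0,-1,-0.0275,0.028,0,0,0,0,-1,-0.0275,0.025,0,0,0,0,-1,-0.0275,0.025,0,0,0,0,-1],
)

```text
clock: 1.48
eef_pos: [0.4448, -0.0416, 0.3037]
tool_rot: [0.782, 0.623, -0.0, -0.0]
ft_force: [1.1, 0.7, -0.2]
grip_width: 0.0854
```

Request:
drive_tool(
  steps=[0,0,0,-7,0,-1,-1,0,0,0,-7,0,0,-1,0,0,0,-7,0,0,-1,0,0,0,-7,0,0,-1,0,0,0,-7,0,0,-1,0,0,0,-7,0,0,-1,0,0,0,-7,0,0,-1,0,0,0,0,0,0,-1],
)

```text
clock: 2.15
eef_pos: [0.4377, -0.0392, 0.2959]
tool_rot: [0.708, 0.576, 0.257, 0.318]
ft_force: [-1.7, -0.2, -4.3]
grip_width: 0.0853
```

```bash
cat > shot.py <<'E'
import sys
from workcell import bot, vision
import cv2,numpy as np
tag=sys.argv[1]
o=bot.get_obs();print(o['clock'],o['joint_pos'].round(3),o['eef_pos'],o['tool_rot'],o['grip_width'])
for n in sys.argv[2:]:
    m=vision.camera_model(n)
    p,d=vision.camera(n)
    cv2.imwrite(f"pics/{n}_{tag}.png",p[:,:,::-1]); np.savez(f"{n}_{tag}.npz",p=p,d=d,eef=o['eef_pos'],q=o['tool_rot'],**{k:np.array(v) for k,v in m.items()})
E
python3 shot.py a wrist
```

```text
2.15 [-0.013 -0.3   -0.839  0.2   -0.145  0.127] [ 0.43768129 -0.03922004  0.29590366] [0.70783086 0.57623437 0.25658446 0.31795257] 0.08530355294731064
```

View pics/wrist_a.png

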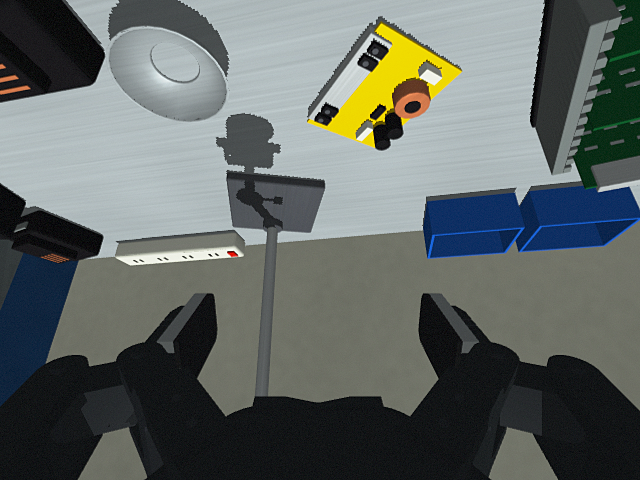

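Picture is upside down, since the camera is below the tool. The stand column is at column 270, and the head is hidden behind the gripper body at the bottom. I'll raise the tool and pitch it up more.

Request:
drive_tool(
  steps=[0,0.028,-0.024,-5,0,0,-1,0,0.028,-0.022,-5,0,0,-1,0,0.03,-0.02,-5,0,0,-1,0,0.03,-0.018,-5,0,0,-1,0,0,0,0,0,0,-1],
)

```text
clock: 2.62
eef_pos: [0.4412, -0.0382, 0.4579]
tool_rot: [0.638, 0.517, 0.361, 0.442]
ft_force: [0.4, -0.6, -0.2]
grip_width: 0.0854
```

```bash
python3 shot.py b wrist
```

```text
2.6167 [ 0.026 -0.521 -0.784  0.101 -0.216  0.084] [ 0.44122392 -0.03823756  0.45786948] [0.63762483 0.51729442 0.36068012 0.44243747] 0.0854295816736516
```

View pics/wrist_b.png

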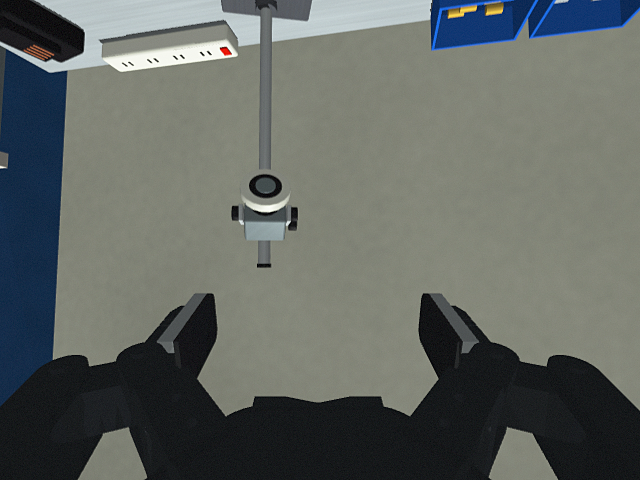

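The ring-light face is in view at about (265,186), with the lens in its middle. Next I measure its centre and plane.

```bash
python3 - <<'E'
from h import *
np.set_printoptions(precision=4,suppress=True,linewidth=200)
z=load('wrist_b.npz');W=world(z);p=z['p'];hsv=cv2.cvtColor(p,cv2.COLOR_RGB2HSV)
cv2.imwrite('pics/ring.png',cv2.resize(p[160:260,220:310,::-1],(540,600),interpolation=cv2.INTER_NEAREST))
reg=np.zeros((480,640),np.uint8);reg[165:222,235:295]=1
m=(reg>0)&(p.min(2)>185)
print(m.sum(),W[186,265],z['d'][186,265])
P=W[m];u,s,vt=np.linalg.svd(P-P.mean(0),full_matrices=False);print('allwhite',P.mean(0),vt,s/np.sqrt(len(P)))
# dark disc (inner dark ring)
n,l,st,c=cv2.connectedComponentsWithStats(((reg>0)&(p.max(2)<110)).astype(np.uint8))
for i in range(1,n):
  if st[i,4]>20:
    ct=cv2.findContours((l==i).astype(np.uint8),cv2.RETR_EXTERNAL,cv2.CHAIN_APPROX_NONE)[0][0]
    print(st[i],c[i],cv2.fitEllipse(ct) if len(ct)>5 else '')
# annulus plane: fit white px within 12-24px ellipse around
E
```

```text
249 [ 0.7048 -0.1518  0.3326] 0.37577388
allwhite [ 0.6998 -0.1488  0.3564] [[-0.1837 -0.9782  0.0964]
 [-0.9613  0.1583 -0.2253]
 [-0.2051  0.134   0.9695]] [0.0126 0.0083 0.0027]
[249 174  33  25 654] [264.9893 185.7049] ((265.0000305175781, 185.73793029785156), (24.056461334228516, 32.63705825805664), 94.19434356689453)
[235 205   4  16  62] [236.4839 212.5   ] ((236.48953247070312, 212.32029724121094), (3.292577028274536, 21.268882751464844), 0.23292148113250732)
[242 204  46  18 546] [264.3425 214.7436] ((263.9919128417969, 213.3590087890625), (17.47374153137207, 54.02189254760742), 91.97811126708984)
[291 206   4  16  61] [292.4754 213.8689] ((292.4881286621094, 213.77890014648438), (3.2944693565368652, 21.181838989257812), 179.76409912109375)
```

View pics/ring.png

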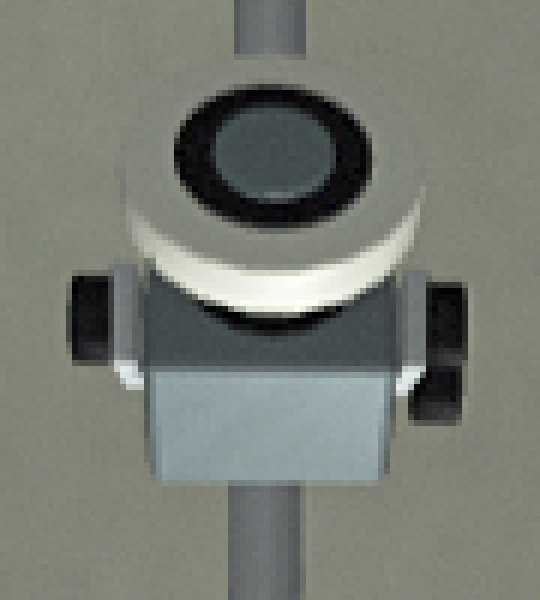

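```bash
python3 - <<'E'
from h import *
np.set_printoptions(precision=4,suppress=True,linewidth=200)
z=load('wrist_b.npz');W=world(z)
m=np.zeros((480,640),np.uint8);cv2.ellipse(m,(265,186),(22,15),2,0,360,1,-1)
P=W[m>0];P=P[np.isfinite(P[:,0])]
for _ in range(4):
    c=np.median(P,0);u,s,vt=np.linalg.svd(P-P.mean(0),full_matrices=False);n=vt[2];r=(P-P.mean(0))@n;P=P[abs(r)<2.5*r.std()]
n*=np.sign(-n[0]);print(len(P),P.mean(0),n,s/np.sqrt(len(P)),'az',np.degrees(np.arctan2(n[1],n[0])),'dep',np.degrees(np.arcsin(-n[2])))
Rm=cv2.Rodrigues(z['rvec'])[0];C=-Rm.T@z['tvec'].ravel();d=P.mean(0)-C;d/=np.linalg.norm(d);print('cam',C,'obl',np.degrees(np.arccos(-d@n)))
K=z['mtx'];r=Rm.T@np.array([(265-K[0,2])/K[0,0],(185.7-K[1,2])/K[1,1],1])
L=C+r*((P.mean(0)-C)@n)/(r@n);print('lens',L)
# body top plane check here, yaw
for t in ['top0.npz']:
    pass
dd=n; xb=-dd; zb=np.array([0,0,1])-xb[2]*xb; zb/=np.linalg.norm(zb); yb=np.cross(zb,xb)
cen=L+.15*dd; print('target centre',cen,'zb',zb,'yb',yb,'TCP',cen+.096*zb)
E
```

```text
1072 [ 0.7064 -0.1523  0.332 ] [-0.7961  0.3023 -0.5242] [0.0122 0.0117 0.0008] az 159.20671737822462 dep 31.614734090649502
cam [ 0.3534 -0.0201  0.4145] obl 43.953678424531866
lens [ 0.7065 -0.1525  0.3318]
target centre [ 0.5871 -0.1071  0.2532] zb [-0.4901  0.1861  0.8516] yb [0.355  0.9349 0.    ] TCP [ 0.54   -0.0893  0.335 ]
```

Lens = (0.7065, −0.1525, 0.332), axis azimuth 159°, 31.6° down, which agrees with the body-top fit (32.6°). Next is a helper that works out constant per-row moves to a target pose, then over to the rack.

```bash
cat >> h.py <<'E'
def rows(pos,q,tpos,tR,N):
    T=R.from_quat(q);t=T.inv().apply(np.array(tpos)-pos);rel=T.inv()*tR
    w=rel.as_rotvec();Rs=R.from_rotvec(w/N)
    A=sum((R.from_rotvec(w*k/N).as_matrix() for k in range(N)));p=np.linalg.solve(A,t)
    P=np.array(pos,float);C=T;path=[]
    for k in range(N):
        P=P+C.apply(p);C=C*Rs;path.append(P.round(3))
    return p.round(4),np.degrees(w/N).round(2),path
def toolR(x,zz):
    x=np.array(x,float);zz=np.array(zz,float);zz/=np.linalg.norm(zz);x-=x@zz*zz;x/=np.linalg.norm(x)
    return R.from_matrix(np.stack([x,np.cross(zz,x),zz],1))
E
python3 - <<'E'
from h import *
from workcell import bot
o=bot.get_obs();a=np.radians(13)
x=[np.cos(a),np.sin(a),0]
for N in (14,16,):print(N,*rows(o['eef_pos'],o['tool_rot'],[.60,.222,.33],toolR(x,[0,0,-1]),N))
E
```

```text
14 [ 0.02   -0.0109  0.0069] [ 4.37 -2.8   4.05] [array([ 0.447, -0.019,  0.441]), array([0.455, 0.   , 0.43 ]), array([0.463, 0.02 , 0.418]), array([0.471, 0.039, 0.408]), array([0.48 , 0.059, 0.398]), array([0.49 , 0.079, 0.389]), array([0.501, 0.098, 0.381]), array([0.513, 0.117, 0.373]), array([0.525, 0.136, 0.365]), array([0.539, 0.154, 0.358]), array([0.553, 0.172, 0.351]), array([0.568, 0.19 , 0.344]), array([0.584, 0.206, 0.337]), array([0.6  , 0.222, 0.33 ])]
16 [ 0.0175 -0.0096  0.0061] [ 3.82 -2.45  3.55] [array([ 0.447, -0.022,  0.443]), array([ 0.453, -0.005,  0.432]), array([0.459, 0.012, 0.423]), array([0.467, 0.03 , 0.413]), array([0.474, 0.047, 0.404]), array([0.483, 0.064, 0.396]), array([0.492, 0.081, 0.388]), array([0.501, 0.098, 0.381]), array([0.511, 0.115, 0.374]), array([0.522, 0.131, 0.367]), array([0.534, 0.148, 0.36 ]), array([0.546, 0.163, 0.354]), array([0.558, 0.179, 0.348]), array([0.572, 0.194, 0.342]), array([0.586, 0.208, 0.336]), array([0.6  , 0.222, 0.33 ])]
```

Request:
drive_tool(
  steps=[0.0175,-0.0096,0.0061,3.82,-2.45,3.55,-1,0.0175,-0.0096,0.0061,3.82,-2.45,3.55,-1,0.0175,-0.0096,0.0061,3.82,-2.45,3.55,-1,0.0175,-0.0096,0.0061,3.82,-2.45,3.55,-1,0.0175,-0.0096,0.0061,3.82,-2.45,3.55,-1,0.0175,-0.0096,0.0061,3.82,-2.45,3.55,-1,0.0175,-0.0096,0.0061,3.82,-2.45,3.55,-1,0.0175,-0.0096,0.0061,3.82,-2.45,3.55,-1],
)

```text
clock: 3.33
eef_pos: [0.5004, 0.0994, 0.3728]
tool_rot: [0.889, 0.343, 0.188, 0.237]
ft_force: [1.0, -0.1, 0.5]
grip_width: 0.0854
```

Request:
drive_tool(
  steps=[0.0175,-0.0096,0.0061,3.82,-2.45,3.55,-1,0.0175,-0.0096,0.0061,3.82,-2.45,3.55,-1,0.0175,-0.0096,0.0061,3.82,-2.45,3.55,-1,0.0175,-0.0096,0.0061,3.82,-2.45,3.55,-1,0.0175,-0.0096,0.0061,3.82,-2.45,3.55,-1,0.0175,-0.0096,0.0061,3.82,-2.45,3.55,-1,0.0175,-0.0096,0.0061,3.82,-2.45,3.55,-1,0.0175,-0.0096,0.0061,3.82,-2.45,3.55,-1],
)

```text
clock: 4.0
eef_pos: [0.5991, 0.2225, 0.3207]
tool_rot: [0.994, 0.111, -0.007, -0.002]
ft_force: [0.1, 0.3, 0.4]
grip_width: 0.0854
```

Request:
drive_tool(
  steps=[0,0,0,0,0,0,0,0,0,0,0,0,0,0,0,0,0,0,0,0,0],
)

```text
clock: 4.25
eef_pos: [0.5983, 0.2212, 0.3204]
tool_rot: [0.994, 0.112, -0.005, 0.0]
ft_force: [0.1, 0.6, 0.2]
grip_width: 0.0514
```

```bash
python3 shot.py c wrist
```

```text
4.25 [0.353 0.532 0.477 1.527 0.002 1.699] [0.59832736 0.22117898 0.32044892] [ 9.93656315e-01  1.12340787e-01 -5.15082215e-03  3.81195961e-04] 0.05140360712909142
```

View pics/wrist_c.png

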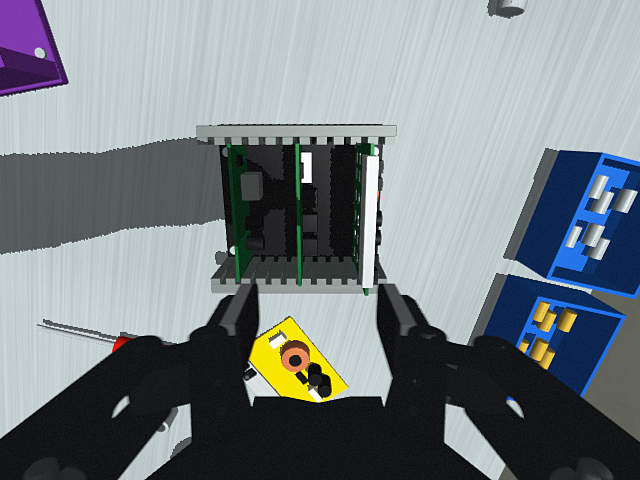

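The white bar spans (370,155)–(368,288), with coil and transistors on its right side (rack +x). I measure it now.

```bash
python3 - <<'E'
from h import *
np.set_printoptions(precision=4,suppress=True,linewidth=200)
z=load('wrist_c.npz');W=world(z);p=z['p']
cv2.imwrite('pics/barc.png',cv2.resize(p[135:310,335:405,::-1],(240,600),interpolation=cv2.INTER_NEAREST))
m=np.zeros((480,640),bool);m[140:300,355:390]=1
m&=(p.min(2)>200)
n,l,st,c=cv2.connectedComponentsWithStats(m.astype(np.uint8));k=1+st[1:,4].argmax();m=l==k;print(st[k])
print('depth z',np.nanpercentile(W[m][:,2],[5,25,50,75,95]))
K=z['mtx'];Rm=cv2.Rodrigues(z['rvec'])[0];C=-Rm.T@z['tvec'].ravel()
def ray(u,v,h):
    d=Rm.T@np.array([(u-K[0,2])/K[0,0],(v-K[1,2])/K[1,1],1]);return C+d*(h-C[2])/d[2]
v,u=np.nonzero(m);a=np.radians(13);ex=np.array([np.cos(a),np.sin(a),0]);ey=np.array([-np.sin(a),np.cos(a),0])
P=np.array([ray(i,j,.116) for i,j in zip(u,v)]);mu=P.mean(0)
e=np.linalg.svd((P-mu)[:,:2],full_matrices=False);print('mean',mu,'az',np.degrees(np.arctan2(*e[2][0][::-1])))
print('x ext',np.percentile((P-mu)@ex,[1,99]),'y ext',((P-mu)@ey).min(),((P-mu)@ey).max())
T=R.from_quat(z['q']);print('bar in tool (shift)',T.inv().apply(mu-z['eef']), T.as_matrix())
# green top edges of other two? and depth profile across bar at row 220
for r in (180,220,260):
    print(r,[(c,*(p[r,c]), round(float(W[r,c,2]),3)) for c in range(356,386,2)])
E
```

```text
[ 363  156   16  132 1445]
depth z [0.1137 0.1144 0.1149 0.1154 0.1161]
mean [0.6379 0.2341 0.116 ] az 103.06497392772803
x ext [-0.0044  0.0044] y ext -0.058327224231075316 0.05201938915846563
bar in tool (shift) [ 0.0436 -0.0037  0.204 ] [[ 0.9747  0.2233 -0.0102]
 [ 0.2233 -0.9748 -0.0019]
 [-0.0103 -0.0004 -0.9999]]
180 [(356, np.uint8(4), np.uint8(35), np.uint8(15), 0.026), (358, np.uint8(33), np.uint8(43), np.uint8(33), 0.042), (360, np.uint8(16), np.uint8(43), np.uint8(27), 0.058), (362, np.uint8(79), np.uint8(82), np.uint8(82), 0.095), (364, np.uint8(63), np.uint8(67), np.uint8(68), 0.107), (366, np.uint8(196), np.uint8(206), np.uint8(205), 0.116), (368, np.uint8(249), np.uint8(251), np.uint8(251), 0.115), (370, np.uint8(246), np.uint8(249), np.uint8(249), 0.115), (372, np.uint8(247), np.uint8(250), np.uint8(250), 0.115), (374, np.uint8(246), np.uint8(249), np.uint8(249), 0.114), (376, np.uint8(252), np.uint8(255), np.uint8(255), 0.115), (378, np.uint8(72), np.uint8(75), np.uint8(76), 0.109), (380, np.uint8(73), np.uint8(73), np.uint8(74), 0.109), (382, np.uint8(111), np.uint
[... 1126 characters left out ...]
01), (362, np.uint8(74), np.uint8(76), np.uint8(76), 0.112), (364, np.uint8(249), np.uint8(253), np.uint8(254), 0.115), (366, np.uint8(232), np.uint8(237), np.uint8(237), 0.115), (368, np.uint8(229), np.uint8(234), np.uint8(235), 0.115), (370, np.uint8(232), np.uint8(236), np.uint8(236), 0.116), (372, np.uint8(234), np.uint8(240), np.uint8(241), 0.115), (374, np.uint8(120), np.uint8(122), np.uint8(125), 0.114), (376, np.uint8(40), np.uint8(43), np.uint8(43), 0.109), (378, np.uint8(73), np.uint8(77), np.uint8(79), 0.109), (380, np.uint8(209), np.uint8(220), np.uint8(224), -0.0), (382, np.uint8(195), np.uint8(207), np.uint8(207), -0.0), (384, np.uint8(196), np.uint8(207), np.uint8(209), -0.0)]
```

View pics/barc.png

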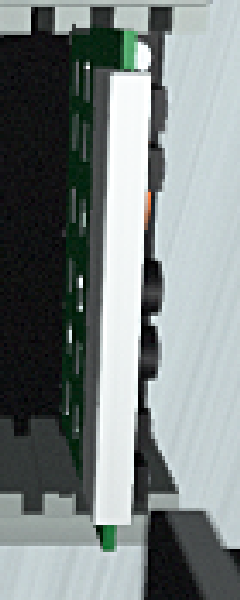

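```bash
python3 - <<'E'
from h import *
from workcell import bot
o=bot.get_obs();a=np.radians(13.05)
x=[np.cos(a),np.sin(a),0]
print(*rows(o['eef_pos'],o['tool_rot'],[.6386,.231,.22],toolR(x,[0,0,-1]),5))
E
```

```text
[ 0.0085 -0.0001  0.0203] [-0.01  0.1  -0.03] [array([0.606, 0.223, 0.301]), array([0.614, 0.225, 0.281]), array([0.622, 0.227, 0.261]), array([0.63 , 0.229, 0.24 ]), array([0.639, 0.231, 0.22 ])]
```

Request:
drive_tool(
  steps=[0.0085,0,0.02,0,0.1,0,0,0.0085,0,0.02,0,0.1,0,0,0.0085,0,0.02,0,0.1,0,0,0.0085,0,0.02,0,0.1,0,0,0.0085,0,0.02,0,0.1,0,0,0,0,0,0,0,0,0,0,0,0,0,0,0,0],
)

```text
clock: 4.88
eef_pos: [0.638, 0.2307, 0.2215]
tool_rot: [0.994, 0.113, -0.0, -0.0]
ft_force: [-1.1, 0.3, -0.0]
grip_width: 0.0428
```

```bash
python3 shot.py d wrist; python3 - <<'E'
from h import *
from workcell import bot
o=bot.get_obs();a=np.radians(13.05)
x=[np.cos(a),np.sin(a),0]
print(*rows(o['eef_pos'],o['tool_rot'],[.6386,.231,.158],toolR(x,[0,0,-1]),6))
E
```

```text
4.8833 [3.470e-01 6.430e-01 4.120e-01 1.340e+00 1.000e-03 1.692e+00] [0.6379957  0.23072837 0.22148346] [ 9.93650689e-01  1.12508024e-01 -3.06392594e-04 -3.98932974e-04] 0.04276835355733652
[-0.      0.      0.0108] [-0.01 -0.02 -0.02] [array([0.639, 0.231, 0.212]), array([0.639, 0.231, 0.201]), array([0.639, 0.231, 0.19 ]), array([0.639, 0.231, 0.18 ]), array([0.639, 0.231, 0.169]), array([0.639, 0.231, 0.158])]
```

View pics/wrist_d.png

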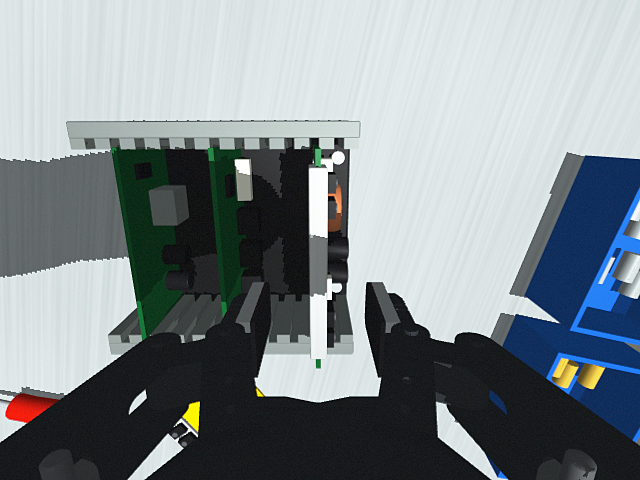

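Bar at column 318 is centred between the jaws (cols 265 and 370). I descend and close.

Request:
drive_tool(
  steps=[0,0,0.0125,0,0,0,0,0,0,0.0125,0,0,0,0,0,0,0.0125,0,0,0,0,0,0,0.0125,0,0,0,0,0,0,0.0125,0,0,0,0,0,0,0,0,0,0,0,0,0,0,0,0,0,0],
)

```text
clock: 5.52
eef_pos: [0.6392, 0.2312, 0.1604]
tool_rot: [0.994, 0.112, 0.001, -0.001]
ft_force: [-0.4, 0.1, 0.5]
grip_width: 0.0428
```

Request:
drive_tool(
  steps=[0,0,0,0,0,0,1,0,0,0,0,0,0,1,0,0,0,0,0,0,1,0,0,0,0,0,0,1,0,0,0,0,0,0,1,0,0,0,0,0,0,1,0,0,0,0,0,0,1,0,0,0,0,0,0,1],
)

```text
clock: 6.18
eef_pos: [0.6379, 0.2309, 0.1608]
tool_rot: [0.994, 0.112, -0.0, -0.001]
ft_force: [-5.3, -1.5, 7.6]
grip_width: 0.009
```

```bash
python3 shot.py e wrist
```

```text
6.1833 [0.347 0.679 0.316 1.208 0.002 1.692] [0.63791157 0.23091892 0.16076471] [ 9.93655194e-01  1.12465990e-01 -3.43039365e-04 -7.98925181e-04] 0.009005243158957859
```

View pics/wrist_e.png

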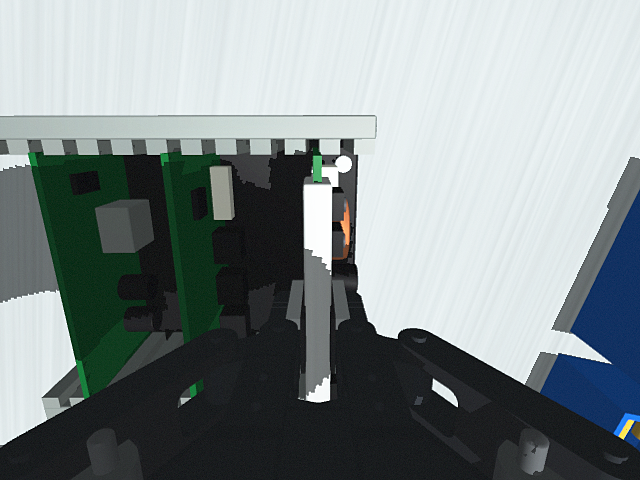

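Bar is gripped (9 mm reading, pads on the bare middle). I lift straight up.

Request:
drive_tool(
  steps=[0,0,-0.008,0,0,0,1,0,0,-0.012,0,0,0,1,0,0,-0.015,0,0,0,1,0,0,-0.015,0,0,0,1,0,0,-0.015,0,0,0,1,0,0,-0.015,0,0,0,1,0,0,-0.015,0,0,0,1,0,0,-0.015,0,0,0,1],
)

```text
clock: 6.9
eef_pos: [0.6392, 0.2309, 0.2695]
tool_rot: [0.994, 0.112, 0.001, -0.001]
ft_force: [1.1, 0.3, -2.1]
grip_width: 0.0091
```

Request:
drive_tool(
  steps=[0,0,-0.015,0,0,0,1,0,0,-0.015,0,0,0,1,0,0,-0.015,0,0,0,1,0,0,0,0,0,0,1,0,0,0,0,0,0,1,0,0,0,0,0,0,1],
)

```text
clock: 7.4
eef_pos: [0.639, 0.2307, 0.3125]
tool_rot: [0.994, 0.112, 0.0, -0.001]
ft_force: [-0.0, 0.1, -3.1]
grip_width: 0.0091
```

```bash
python3 shot.py f scene wrist; python3 - <<'E'
from h import *
from workcell import bot
o=bot.get_obs()
n=np.array([-0.7961,0.3023,-0.5242]);L=np.array([.7065,-.1525,.3318])
zb=np.array([-0.4901,0.1861,0.8516]);cen=L+.15*n
tp=cen+.096*zb
for N in (16,20):
  p,w,path=rows(o['eef_pos'],o['tool_rot'],tp,toolR(-n,-zb),N);print(N,p,w,path[::3])
T=R.from_quat(o['tool_rot']).as_matrix();print(T[:,0],T[:,2])
E
```

```text
7.4 [3.460e-01 6.230e-01 6.110e-01 1.559e+00 1.000e-03 1.692e+00] [0.63896994 0.23074267 0.31254337] [ 9.93677290e-01  1.12272624e-01  3.50381823e-05 -5.47641535e-04] 0.009077515868246662
16 [-0.0049  0.0206 -0.0022] [-0.58  1.92  2.05] [array([0.639, 0.209, 0.314]), array([0.633, 0.146, 0.321]), array([0.62 , 0.084, 0.327]), array([0.6  , 0.023, 0.332]), array([ 0.573, -0.035,  0.335]), array([ 0.54 , -0.089,  0.335])]
20 [-0.0038  0.0165 -0.0018] [-0.47  1.54  1.64] [array([0.639, 0.214, 0.314]), array([0.635, 0.163, 0.319]), array([0.627, 0.113, 0.324]), array([0.614, 0.063, 0.329]), array([0.597, 0.015, 0.332]), array([ 0.575, -0.031,  0.335]), array([ 0.549, -0.075,  0.335])]
[ 0.97477401  0.22318924 -0.00147931] [-1.64266159e-03  5.46248388e-04 -9.99998502e-01]
```

View pics/scene_f.png

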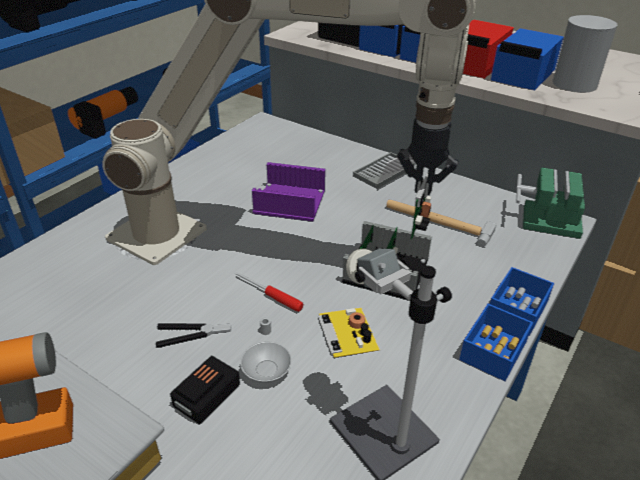

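View pics/wrist_f.png

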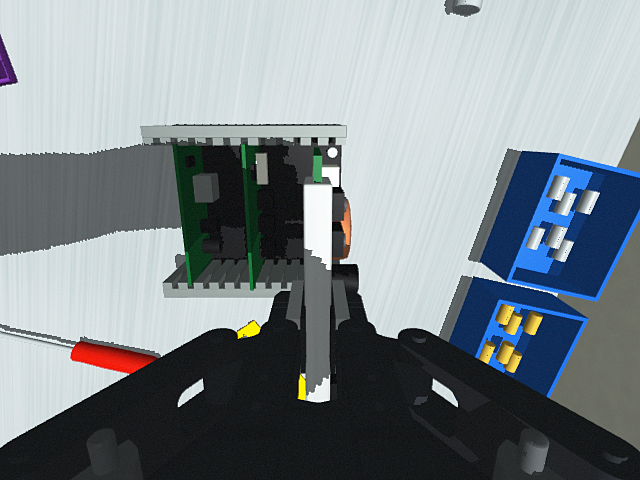

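Board is clear of the rack; the others are still in slots, and the bar has not slipped in the jaws. I swing it to the lens using 20 screw rows, with the TCP 99.5 mm from the board middle.

Request:
drive_tool(
  steps=[-0.0038,0.0165,-0.0018,-0.47,1.54,1.64,1,-0.0038,0.0165,-0.0018,-0.47,1.54,1.64,1,-0.0038,0.0165,-0.0018,-0.47,1.54,1.64,1,-0.0038,0.0165,-0.0018,-0.47,1.54,1.64,1,-0.0038,0.0165,-0.0018,-0.47,1.54,1.64,1,-0.0038,0.0165,-0.0018,-0.47,1.54,1.64,1,-0.0038,0.0165,-0.0018,-0.47,1.54,1.64,1,-0.0038,0.0165,-0.0018,-0.47,1.54,1.64,1],
)

```text
clock: 8.17
eef_pos: [0.6231, 0.0956, 0.3262]
tool_rot: [0.994, -0.003, 0.11, 0.02]
ft_force: [1.1, -0.1, -2.6]
grip_width: 0.0088
```

Request:
drive_tool(
  steps=[-0.0038,0.0165,-0.0018,-0.47,1.54,1.64,1,-0.0038,0.0165,-0.0018,-0.47,1.54,1.64,1,-0.0038,0.0165,-0.0018,-0.47,1.54,1.64,1,-0.0038,0.0165,-0.0018,-0.47,1.54,1.64,1,-0.0038,0.0165,-0.0018,-0.47,1.54,1.64,1,-0.0038,0.0165,-0.0018,-0.47,1.54,1.64,1,-0.0038,0.0165,-0.0018,-0.47,1.54,1.64,1,-0.0038,0.0165,-0.0018,-0.47,1.54,1.64,1],
)

```text
clock: 8.83
eef_pos: [0.5747, -0.031, 0.3351]
tool_rot: [0.968, -0.118, 0.217, 0.04]
ft_force: [0.4, 1.4, -2.6]
grip_width: 0.0091
```

```bash
cat > fin.py <<'E'
from h import *
from workcell import bot
import sys
o=bot.get_obs()
n=np.array([-0.7961,0.3023,-0.5242]);L=np.array([.7065,-.1525,.3318])
zb=np.array([-0.4901,0.1861,0.8516]);cen=L+.15*n
tp=cen+.0995*zb
N=int(sys.argv[1]);p,w,path=rows(o['eef_pos'],o['tool_rot'],tp,toolR(-n,-zb),N);print(p,w,path[-1])
T=R.from_quat(o['tool_rot']);b=o['eef_pos']+T.apply([0,0,.0995]);y=np.cross([0,0,1],n);y/=np.linalg.norm(y)
F=np.stack([n,y,np.cross(n,y)]);print('board in lens',F@(b-L),'ang',np.degrees(np.arccos(-T.as_matrix()[:,0]@n)),o['joint_pos'],o['ft_force'],o['grip_width'])
E
python3 fin.py 5
```

```text
[-0.003   0.0132 -0.002 ] [-0.37  1.22  1.3 ] [ 0.538 -0.089  0.338]
board in lens [ 0.15068008 -0.06938974 -0.00887567] ang 8.913522815149017 [-0.00291716  0.11795596 -0.1468697   0.8790179  -0.12725802  1.7826182 ] [ 0.43255835  1.38246381 -2.58405808] 0.00909464985033054
```

Request:
drive_tool(
  steps=[-0.003,0.013,-0.002,-0.37,1.22,1.3,1,-0.003,0.013,-0.002,-0.37,1.22,1.3,1,-0.003,0.013,-0.002,-0.37,1.22,1.3,1,-0.003,0.013,-0.002,-0.37,1.22,1.3,1,-0.003,0.013,-0.002,-0.37,1.22,1.3,1,0,0,0,0,0,0,1,0,0,0,0,0,0,1,0,0,0,0,0,0,1],
)

```text
clock: 9.5
eef_pos: [0.54, -0.0869, 0.3389]
tool_rot: [0.946, -0.173, 0.268, 0.049]
ft_force: [-0.5, -0.0, -3.5]
grip_width: 0.0087
```

```bash
python3 fin.py 1; python3 shot.py g scene top wrist
```

```text
[-0.0013  0.0022  0.0003] [-0.08 -0.01  0.06] [ 0.538 -0.089  0.338]
board in lens [ 0.14867141 -0.0023169   0.00031728] ang 0.4254572960385579 [-0.10329704  0.00352309 -0.30553937  0.72455643 -0.13373421  1.79205973] [-0.49383605 -0.01880854 -3.45812988] 0.008676430943631696
9.5 [-0.103  0.004 -0.306  0.725 -0.134  1.792] [ 0.53997947 -0.08692978  0.3388552 ] [ 0.9464877  -0.17292634  0.26811512  0.04870122] 0.008676430943631696
```

View pics/scene_g.png

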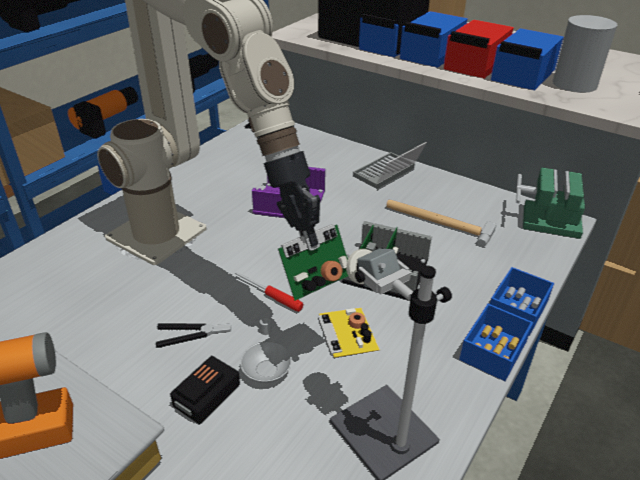

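View pics/wrist_g.png

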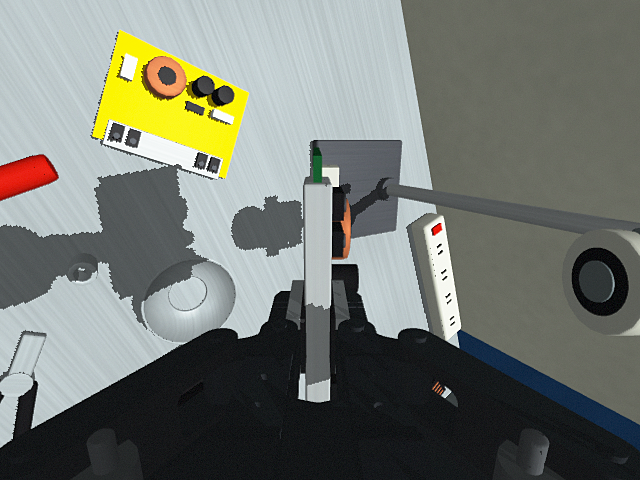

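View pics/top_g.png

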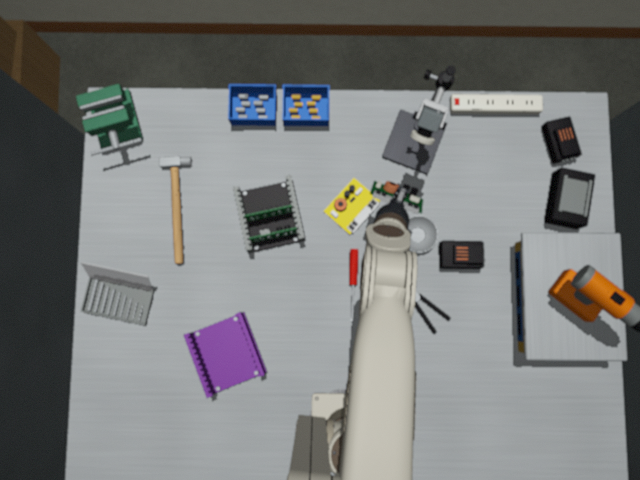

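Board faces the lens with its components outward, and the bar sits in the jaws as before (cols 303–330). I'll check lens position and board plane independently from these pictures.

```bash
python3 - <<'E'
from h import *
np.set_printoptions(precision=4,suppress=True,linewidth=200)
n=np.array([-0.7961,0.3023,-0.5242]);L=np.array([.7065,-.1525,.3318])
z=load('wrist_g.npz');W=world(z);Q=W[278:288,593:603].reshape(-1,3);print('lens now',np.nanmean(Q,0))
z=load('scene_g.npz');W=world(z);p=z['p'];h=cv2.cvtColor(p,cv2.COLOR_RGB2HSV)
m=np.zeros((480,640),bool);m[220:302,275:350]=1
m&=(h[...,0]>45)&(h[...,0]<85)&(h[...,1]>100)&(W[...,2]>.13)
P=W[m]
for _ in range(5):
    u,s,vt=np.linalg.svd(P-P.mean(0),full_matrices=False);r=(P-P.mean(0))@vt[2];P=P[abs(r)<2.2*r.std()]
k=vt[2]*np.sign(vt[2][0]);print(m.sum(),len(P),P.mean(0),k,'ang to -lens',np.degrees(np.arccos(-k@n)),'rms',s[2]/len(P)**.5)
print('dist lens to board plane',(L-P.mean(0))@k)
y=np.cross([0,0,1],n);y/=np.linalg.norm(y);zz=np.cross(n,y)
g=W[m]-L;a=g@y;b=g@zz;print('y extent',np.percentile(a,[1,99]),'z extent',np.percentile(b,[1,99]))
E
python3 - <<'E'
from workcell import bot
o=bot.get_obs();print(o['clock'],abs(o['joint_vel']).max(),o['ft_force'],o['grip_width'])
E
```

```text
lens now [ 0.7046 -0.1516  0.3332]
1709 1574 [ 0.5874 -0.1133  0.2561] [ 0.802  -0.3022  0.5153] ang to -lens 0.7424202846021757 rms 0.0014084388730977438
dist lens to board plane 0.14638979223897308
y extent [-0.0649  0.0607] z extent [-0.0473  0.0449]
9.65 0.0018735907239801563 [-0.54007     0.13715366 -3.57148235] 0.00893308047339623
```

All checks agree: the board is centred to within about 2 mm, about 0.7° off square, 147 mm from the lens, and the lens has not moved. I hand it in.

```bash
python3 -c "
from workcell import job_done
print(job_done())"
```

```text
the job is handed in; nothing more can be done
None
```

I gripped the tall board by the bare middle of its bar and drew it straight up clear of the rack. Then I swung it round to face the inspection camera and handed the job in at about 9.7 s, still holding it there. I don't have the judge's verdict, because the hand-in reports none.

Last checks before handing in:
- **Facing:** the board plane, measured from the scene camera's depth, is 0.7° from square to the lens axis. The tool pose gives 0.4°.
- **Position:** the board is centred within about 3 mm of the lens axis. It is 146 mm from the lens by depth and 149 mm by tool pose, and its middle is about 0.25 m above the bench.
- **Hold:** the grip reads 9 mm on the 10 mm bar and nothing has slipped in the wrist view. The arm is still, and the wrist force of about 3.5 N matches the board's weight.
- **Surroundings:** the lens reads within about 2 mm of where it started, which is inside the calibration error. The other two boards and the bench items look unmoved, but I judged those by eye in the final top view rather than measuring them; the arm partly hides the pliers and dish there.

No check failed. Two early lens estimates disagreed slightly: the tilt (32.6° from the top camera, 31.6° from the wrist camera) and the position (by about 1 cm). I used the wrist camera's values for both.

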